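# Push a carton through the bin's sprung flap and ease the flap shut

## Robot

A 7-joint arm with a two-finger parallel gripper is mounted at the origin on the work surface; the furniture and walls round the work are solid. World frame = base frame: x ahead of the robot, y to its left, z up, the work surface at z = 0. Lengths are in m, angles in rad, forces in N, time in s.
With the tool pointing down it reaches from about 0.4 to 0.85 m from the base axis. Payload 10.4 kg.
Tool frame: the origin (TCP) lies on the centre line of the jaws, within the pads' length; the fingertips stand 11 mm ahead of it and the grasp point (between the pads) lies 8 mm behind it (tip_reach is the distance from the TCP to the fingertips, in m); z points along the fingers, y is the line along which they close (so a half turn about z gives the same grasp; the last joint's range is limited). The gripper opens to 85 mm and grips with 20 to 120 N. Pads are 22 mm wide; open, the fingers measure 114 mm over their backs; the gripper's body (76 mm by 85 mm) begins 54 mm behind the grasp point. The pads swing forward as they close: fully open they stand 13 mm farther back than shut.
Start: joints at [1.087, 0.332, -0.065, 1.46, 0.022, 1.35, -0.088], TCP at [0.278, -0.56, 0.242] pointing down, gripper open.
Joint ranges: [-2.6, 2.6], [-0.5, 2.12], [-1.47, 1.34], [0.16, 2.42], [-1.27, 4.41], [0.06, 2.06], [-2.6, 2.6]. Speed limits (rad/s): [2.22, 2.22, 2.79, 2.79, 3.14, 3.14, 3.14].

## Interface

Orientations are given as a unit quaternion [x, y, z, w].
In Python, from workcell import get_obs, camera, hand_in, tip_reach gives the robot as it stands. The module is installed in compiled form; this text tells all that it offers.
- The arm moves only by the tool move_arm, never from a script. Its argument "plan" is a list of rows, each an object with "delta_pos": the shift along the tool's x, y, z in normalised numbers (1 is 0.75 m), a list of three; "turn": the turn, a rotation vector about the tool's x, y, z in normalised numbers (1 is 4 rad), a list of three; "fingers": the closure, from 0 (fully open) to 1 (shut). A call has 1 to 12 rows; each row is the pose to reach, as a shift and turn from the pose commanded when the call began, along the tool's axes at that moment; what a row does not reach only later rows make up. A row lasts 1/8 s, in which the tool goes at most 62.5 mm and 10.7 degrees, less where a joint would pass 70% of its speed; a pose out of reach is approached as far as the arm can. A shift or turn number past 1, either way, is cut back to 1. A call with a gripper value outside its range is refused whole. The fingers move at their own pace and stop on an object; "force" is the grip in N (left out, the last holds). Time passes only in rows, so rows that repeat a pose let the fingers close. It gives the time, the measured TCP pose, the force, the opening and the grip force at its end, in the units of the state.
- get_obs(): the state, without advancing time (a new reading comes with each control period).
- camera(name): name is "scene" or "top" or "wrist"; returns a dict with "color" (384x512x3 uint8, red, green, blue), "range_z" (384x512 float32, m along the optical axis (not along the pixel's ray), 0 where there is no reading), "fx", "fy", "cx", "cy" (pixels), "R" (3x3) and "t" (3): a world point X has camera coordinates R X + t; the wrist camera has in their place "tool_from_camera" (4x4, takes a point from camera to tool coordinates, whose origin is the TCP and whose axes are the flange's). Camera axes: x right, y down, z forward; pixel columns grow to the right and rows downward; lengths in m; the calibration is good to about 2 mm. A picture is of the moment at which its call begins: read the wrist's pose just before it.
- hand_in(): hands the job in; it is judged then, once.
The state is a dict: "clock": time; "joint_pos": joint angles; "joint_velocities": joint speeds; "tau": joint torques, N m; "position": TCP position; "ee_rot": TCP orientation; "ft_force": force on the tool from outside, world axes, zero at the start; "torque": the same for the moment, N m; "grip_width": opening from 0.0 (shut) to 1.0 (fully open); "grasp_force": force on a finger pad.
Only numpy, scipy, OpenCV 4.12 (cv2) and the standard library are available. Lean on these libraries where they do the work, as an engineer would, in place of code of your own. Each camera call takes 0.05 s, during which the arm holds its last target. There are 200 camera calls.

## Task

Somebody has left an empty carton on top of the worktop bin. Push the bin's sprung flap down so that the carton slides inside, then let the flap come back up slowly under your fingers, taking a couple of seconds, until it is fully closed: do not let it snap shut. Leave the things that stand around the bin where they are.

Things in the scene. Friction and masses are not known exactly. Their poses are not given: they have to be found in the camera images.
- bin: countertop waste bin, brushed metal, black top frame, 250 mm deep (x) x 260 mm wide (y; 276 over side grips) x 200 mm high, hollow, fixed. Origin: centre of its underside; +x points away from the robot at yaw 0. The mouth in its top (x -73 to +98, y -112 to +112 mm) is closed by the flap; the hollow below is wider (x, y to 120 mm), floor 12 mm up
- flap (a joint): angle (rad) of the bin's metal flap: 0 closed, level with the bin's top 200 mm up; grows to 1.15 as its near edge swings down into the bin. Sheet 165 x 218 mm, hinged at its far edge (bin +x, two coil springs). Spring 0.4 N m shut, 0.7 N m open: 5 to 13 N pressed 60 mm from the hinge. Snaps shut if let go. Tilted past about 0.5 to 0.9 rad, the carton slides off the free edge
- hinge_mid (a point): middle of the flap's hinge line, on the bin (bin frame x +95 mm, y 0, height 200 mm); does not move with the flap. Orientation as the bin's
- flap_edge (a point): middle of the flap's free edge on its upper face, 165 mm from the hinge toward the bin's -x side; moves with the flap
- carton: empty brown cardboard carton, 75 x 85 mm and 48 mm high, 0.1 kg, closed; origin at the centre of its underside. It starts flat on the flap, to the left, right or middle, leaving at least 50 mm of bare flap on one side or the other
- mill: wooden pepper mill, 58 mm across, 170 mm high, standing near the bin; origin under its centre
- jar: small spice jar, 42 mm across, 106 mm high, standing near the bin; origin under its centre
- glass: glass tumbler, 77 mm across, 106 mm high, standing near the bin; origin under its centre
Mind the look-alikes: they are no part of the job. Of the things like the carton, leave any that is blue; of the rest the larger one is meant.

How it is judged:
By the outcome, as a careful person would: the job done as asked, in the order asked, and still so for the second after the job is handed in, with the robot touching nothing.
It also fails if it takes over 48 s, if anything falls off the work surface, if the arm or the gripper's body presses on something with over 40 N, if the wrist force passes 120 N, or if a joint passes its speed limit or range.

## Working session

There is one attempt and no reset: what is moved stays moved. The work goes in short steps, Python scripts to look and compute and a tool call to move; the robot and the scene stay as the last step left them, time stands still between calls to the robot, and variables do not carry over. Pictures are saved under pics/ and viewed, at most 10 in all, crops included, and the job is handed in when it is done.

Besides the shell and the picture viewer there is one more tool, called as name(argument=value, ...), one argument or row to a line, values as JSON. move_arm: Moves the arm, as the interface text tells. Its arguments: {"type":"object","properties":{"plan":{"type":"array","items":{"type":"object","properties":{"delta_pos":{"type":"array","items":{"type":"number"}},"turn":{"type":"array","items":{"type":"number"}},"fingers":{"type":"number"}}}},"force":{"type":"number"}},"required":["plan"]}

```bash
mkdir -p pics; python3 - <<'E'
from workcell import *
import cv2,numpy as np
o=get_obs();print({k:np.round(v,3).tolist() for k,v in o.items()},tip_reach)
ims=[]
for n in("scene","top"):
    c=camera(n);np.savez(n+".npz",**c);cv2.imwrite(f"pics/{n}1.png",c["color"][...,::-1])
    print(n,c["fx"],c["cx"],c["cy"],c["R"].round(3).tolist(),c["t"].round(3))
E
```

```text
{'clock': 0.0, 'joint_pos': [1.087, 0.333, -0.065, 1.461, 0.022, 1.35, -0.088], 'joint_velocities': [0.0, -0.0, -0.002, -0.001, 0.002, -0.0, -0.001], 'tau': [0.001, -62.543, 0.05, -39.16, 0.016, 0.01, -0.0], 'position': [0.278, -0.559, 0.242], 'ee_rot': [0.974, 0.228, -0.0, -0.001], 'ft_force': [0.163, 1.308, -0.53], 'torque': [-0.012, -0.004, -0.049], 'grasp_force': 0.0, 'grip_width': 1.001} 0.011
scene 483.6041964607699 250.98458114434953 194.74364782930505 [[0.696, -0.718, 0.015], [-0.449, -0.452, -0.771], [0.56, 0.53, -0.637]] [-0.31   0.377  1.306]
top 428.5579002763165 248.35373534053295 186.83196863604627 [[-0.008, -1.0, 0.003], [-0.984, 0.007, -0.177], [0.177, -0.004, -0.984]] [0.073 0.538 1.491]
```

View pics/scene1.png

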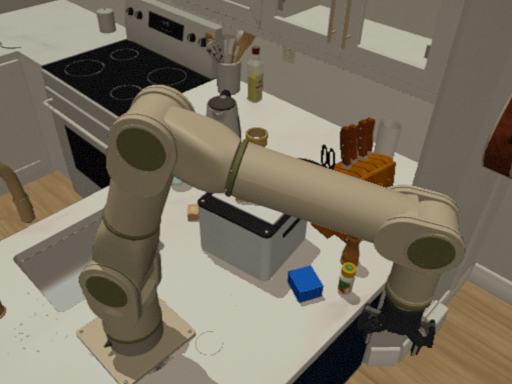

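View pics/top1.png

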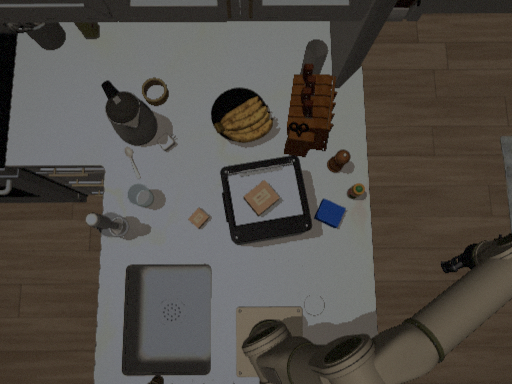

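The top view shows the bin near pixel (265,200). Candidates for the carton:
- brown on the flap (262,197)
- small brown on the worktop (199,217)
- blue (330,213)

I choose the larger brown one on the flap. The mill is at (338,160), the jar at (356,190) and the glass at (143,197).

```bash
cat > h.py <<'E'
import numpy as np
def pts(c):
    v,u=np.mgrid[0:384,0:512];z=c["range_z"]
    P=np.stack([(u-c["cx"])/c["fx"]*z,(v-c["cy"])/c["fy"]*z,z],-1)
    return (P-c["t"])@c["R"]
E
python3 - <<'E'
from h import *;import cv2
c=dict(np.load("top.npz"));P=pts(c);Z=P[...,2]
im=c["color"]
cr=im[140:255,170:375][...,::-1];cv2.imwrite("pics/crop1.png",cv2.resize(cr,None,fx=3.8,fy=3.8,interpolation=cv2.INTER_CUBIC))
v,u=np.mgrid[0:384,0:512]
win=(u>205)&(u<325)&(v>145)&(v<255)
hsv=cv2.cvtColor(im,cv2.COLOR_RGB2HSV)
def rect(m,name):
    m=cv2.morphologyEx(m.astype(np.uint8),cv2.MORPH_OPEN,np.ones((3,3)))
    n,l,s,_=cv2.connectedComponentsWithStats(m);k=1+s[1:,4].argmax();q=P[l==k]
    r=cv2.minAreaRect(q[:,:2].astype(np.float32));print(name,s[k,4],np.round(r[0],4),np.round(r[1],4),round(r[2],2),"z",np.percentile(q[:,2],[5,50,95]).round(3))
    return q
rect(win&(abs(Z-.2)<.012),"bin top incl. flap")
rect(win&(Z>.225)&(Z<.27),"carton")
print("dark");rect(win&(im.max(-1)<60)&(abs(Z-.2)<.015),"frame")
rect(win&(im.max(-1)>=80)&(abs(Z-.2)<.012)&(hsv[...,1]<60),"flap")
for n,(a,b,x,y) in dict(mill=(325,352,146,174),jar=(346,368,181,201),glass=(125,160,180,212),small=(186,212,205,230),blue=(314,348,196,230)).items():
    m=(u>a)&(u<b)&(v>x)&(v<y)&(Z>.015);q=P[m];print(n,m.sum(),np.median(q,0).round(3),q.min(0).round(3),q.max(0).round(3))
m=(u>280)&(u<345)&(v>60)&(v<160)&(Z>.02);print("knifeblock",P[m].min(0).round(3),P[m].max(0).round(3))
m=(u>205)&(u<275)&(v>85)&(v<145)&(Z>.02);print("bowl",P[m].min(0).round(3),P[m].max(0).round(3))
E
```

```text
bin top incl. flap 5361 [0.4759 0.0152] [0.2532 0.2618] 9.37 z [0.195 0.2   0.205]
carton 659 [0.4717 0.0302] [0.0753 0.0854] 38.55 z [0.243 0.248 0.252]
dark
frame 2446 [0.4752 0.0151] [0.2517 0.2618] 9.45 z [0.195 0.2   0.205]
flap 2632 [0.4878 0.0171] [0.1655 0.2175] 9.3 z [0.195 0.2   0.205]
mill 316 [ 0.618 -0.244  0.141] [ 0.266 -0.274  0.015] [0.685 0.076 1.562]
jar 196 [ 0.516 -0.304  0.102] [ 0.266 -0.332  0.018] [0.54  0.076 1.562]
glass 368 [0.512 0.46  0.068] [0.266 0.076 0.015] [0.545 0.489 1.562]
small 232 [0.432 0.25  0.032] [0.266 0.076 0.016] [0.465 0.285 1.562]
blue 551 [ 0.443 -0.219  0.047] [ 0.266 -0.274  0.015] [0.496 0.076 1.562]
knifeblock [ 0.266 -0.297  0.02 ] [1.028 0.076 1.562]
bowl [ 0.266 -0.018  0.02 ] [0.914 0.205 1.562]
```

View pics/crop1.png

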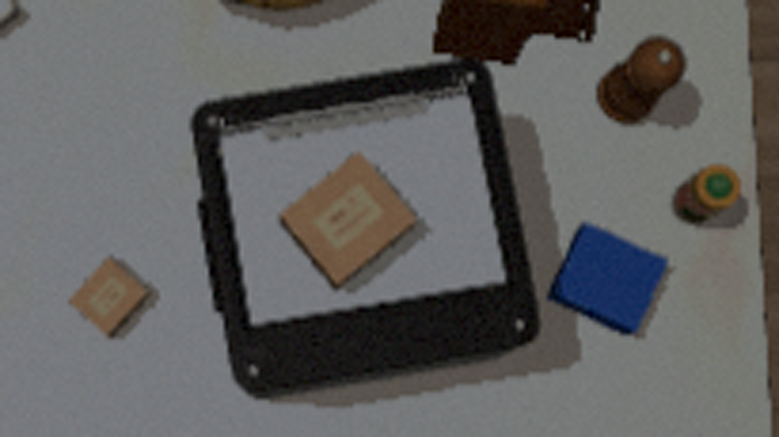

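The crop shows the large brown carton on the flap (centre about (350,218)). Bare flap lies to its right, and the hinge is at the far edge. Sizes match: bin 253x262 mm, flap 165.5x217.5 mm, carton 75x85 mm with its top at 0.248 m. Next I check clearances and work out the move.

```bash
python3 - <<'E'
from h import *;from workcell import get_obs
from scipy.spatial.transform import Rotation as Ro
c=dict(np.load("top.npz"));P=pts(c).reshape(-1,3);P=P[c["range_z"].ravel()>0]
yaw=np.radians(9.36);C=np.array([.4756,.0152]);B=np.array([[np.cos(yaw),np.sin(yaw)],[-np.sin(yaw),np.cos(yaw)]])
b=(P[:,:2]-C)@B.T
for n,s in dict(spring=(.06,.12,-.12,.12),beyond=(.13,.2,-.25,.1),beyond2=(.2,.3,-.25,.1),beyond3=(.3,.5,-.25,.1),right=(-.1,.13,-.3,-.14)).items():
    m=(b[:,0]>s[0])&(b[:,0]<s[1])&(b[:,1]>s[2])&(b[:,1]<s[3])&(P[:,2]<.6);q=P[m,2];print(n,m.sum(),np.percentile(q,[50,99,100]).round(3))
m=(b[:,0]>.06)&(b[:,0]<.12)&(abs(b[:,1])<.115)&(P[:,2]>.207)&(P[:,2]<.4);print("raised",b[m].min(0) if m.any() else 0,b[m].max(0) if m.any() else 0,m.sum())
o=get_obs();R=Ro.from_quat(o["ee_rot"]);d=B.T@np.array([.049,-.082])
T=np.r_[C+d,.40];print("target",T,"tool delta",R.inv().apply(T-o["position"]),"up",R.inv().apply([0,0,.158]))
G=Ro.from_matrix(np.column_stack([[np.cos(yaw),np.sin(yaw),0],[np.sin(yaw),-np.cos(yaw),0],[0,0,-1]]))
print("turn",(R.inv()*G).as_rotvec())
E
```

```text
spring 1321 [0.2   0.209 0.213]
beyond 1784 [0.087 0.323 0.331]
beyond2 3365 [0.095 0.382 0.39 ]
beyond3 6960 [0.24  0.565 0.599]
right 2428 [0.002 0.16  0.175]
raised [ 0.07998433 -0.10521333] [0.11755492 0.10526905] 55
target [ 0.53728386 -0.05773903  0.4       ] tool delta [ 0.45555618 -0.33428013 -0.15800128] up [-5.54801857e-06 -2.03626273e-04 -1.57999869e-01]
turn [-1.27404101e-03  2.26485655e-04  2.97384503e-01]
```

Units first: shifts go in shares of 0.75 m and turns go in shares of 4 rad. So 0.4555 m / 0.75 = 0.6073, -0.158 m / 0.75 = -0.2107, 0.297 rad / 4 = 0.0743.

move_arm(
  plan=[
    {"delta_pos": [0,0,-0.0667],"turn": [0,0,0],"fingers": 1},
    {"delta_pos": [0,0,-0.1333],"turn": [0,0,0],"fingers": 1},
    {"delta_pos": [0,0,-0.2107],"turn": [0,0,0],"fingers": 1},
    {"delta_pos": [0.0667,-0.0493,-0.2107],"turn": [0,0,0.0125],"fingers": 1},
    {"delta_pos": [0.1333,-0.0973,-0.2107],"turn": [0,0,0.025],"fingers": 1},
    {"delta_pos": [0.2,-0.1467,-0.2107],"turn": [0,0,0.0375],"fingers": 1},
    {"delta_pos": [0.2667,-0.196,-0.2107],"turn": [0,0,0.05],"fingers": 1},
    {"delta_pos": [0.3333,-0.244,-0.2107],"turn": [0,0,0.0625],"fingers": 1},
    {"delta_pos": [0.4,-0.2933,-0.2107],"turn": [0,0,0.0743],"fingers": 1},
    {"delta_pos": [0.4667,-0.3427,-0.2107],"turn": [0,0,0.0743],"fingers": 1},
    {"delta_pos": [0.5333,-0.3907,-0.2107],"turn": [0,0,0.0743],"fingers": 1},
    {"delta_pos": [0.6073,-0.4457,-0.2107],"turn": [0,0,0.0743],"fingers": 1},
  ],
)

```text
clock: 1.6
position: [0.5347, -0.0622, 0.4001]
ee_rot: [0.997, 0.082, -0.0, 0.0]
ft_force: [0.6, 0.3, -0.2]
grip_width: 0.005
grasp_force: 0.0
```

```bash
cat >> h.py <<'E'
from scipy.spatial.transform import Rotation as Ro
yaw=np.radians(9.36);C=np.array([.4756,.0152]);B=np.array([[np.cos(yaw),np.sin(yaw)],[-np.sin(yaw),np.cos(yaw)]])
def state(T=(.049,-.082)):
    from workcell import get_obs
    o=get_obs();R=Ro.from_quat(o["ee_rot"]);p=o["position"]
    print("t",o["clock"],"pos",p.round(4),"bin",(B@(p[:2]-C)).round(4),"tip z",round(p[2]-.011,4),"F",np.round(o["ft_force"],1),"grip",o["grip_width"],"tool z",R.as_matrix()[:,2].round(3))
    t=np.r_[C+B.T@np.array(T),p[2]];print("delta",R.inv().apply(t-p).round(4))
    return o
E
python3 -c "from h import *;state()"
```

```text
t 1.6 pos [ 0.5347 -0.0622  0.4001] bin [ 0.0457 -0.0859] tip z 0.3891 F [ 0.6  0.3 -0.2] grip 0.005411276465811995 tool z [-0. -0. -1.]
delta [ 0.0033 -0.0039 -0.    ]
```

move_arm(
  plan=[
    {"delta_pos": [0,0,0.0533],"turn": [0,0,0],"fingers": 1},
    {"delta_pos": [0,0,0.1067],"turn": [0,0,0],"fingers": 1},
    {"delta_pos": [0,0,0.16],"turn": [0,0,0],"fingers": 1},
    {"delta_pos": [0,0,0.2],"turn": [0,0,0],"fingers": 1},
    {"delta_pos": [0,0,0.22],"turn": [0,0,0],"fingers": 1},
    {"delta_pos": [0,0,0.22],"turn": [0,0,0],"fingers": 1},
    {"delta_pos": [0,0,0.22],"turn": [0,0,0],"fingers": 1},
  ],
)

```text
clock: 2.48
position: [0.5349, -0.0638, 0.2366]
ee_rot: [0.997, 0.082, 0.001, 0.0]
ft_force: [0.7, 0.3, 1.3]
grip_width: -0.001
grasp_force: 0.0
```

```bash
python3 - <<'E'
from h import *;import cv2;from workcell import camera
state()
a=camera("scene")["color"];b=camera("wrist")["color"]
cv2.imwrite("pics/s2.png",np.hstack([cv2.resize(a[100:330,150:406],(400,360)),cv2.resize(b,(400,300)) if 0 else cv2.resize(b,(400,360))])[...,::-1])
E
```

```text
t 2.475 pos [ 0.5349 -0.0638  0.2366] bin [ 0.0456 -0.0876] tip z 0.2256 F [0.7 0.3 1.3] grip -0.0008516890464714253 tool z [ 0.002 -0.    -1.   ]
delta [ 0.0034 -0.0056  0.    ]
```

View pics/s2.png

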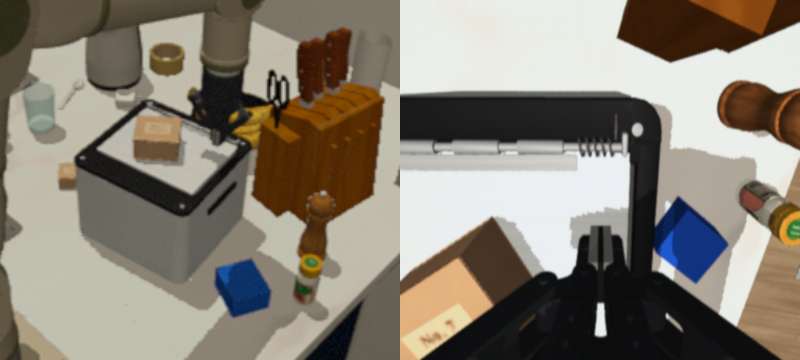

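The scene view (left, carton at (158,138), fingers at (215,120)) and the wrist view (right) agree. The closed fingers are above the bare strip to the right of the carton, with the spring and hinge farther back. I trim the offset and begin pressing.

In the tool's units: 0.036 m / 0.75 = 0.048, 0.032 m / 0.75 = 0.0427.

move_arm(
  plan=[
    {"delta_pos": [0.004,-0.0107,0.0067],"turn": [0,0,0],"fingers": 1},
    {"delta_pos": [0.004,-0.0107,0.016],"turn": [0,0,0],"fingers": 1},
    {"delta_pos": [0.004,-0.0107,0.024],"turn": [0,0,0],"fingers": 1},
    {"delta_pos": [0.004,-0.0107,0.0307],"turn": [0,0,0],"fingers": 1},
    {"delta_pos": [0.004,-0.0107,0.0373],"turn": [0,0,0],"fingers": 1},
    {"delta_pos": [0.004,-0.0107,0.0427],"turn": [0,0,0],"fingers": 1},
    {"delta_pos": [0.004,-0.0107,0.048],"turn": [0,0,0],"fingers": 1},
    {"delta_pos": [0.004,-0.0107,0.048],"turn": [0,0,0],"fingers": 1},
  ],
)

```text
clock: 3.58
position: [0.537, -0.0554, 0.2004]
ee_rot: [0.997, 0.082, 0.002, 0.0]
ft_force: [0.3, 0.5, 8.6]
grip_width: -0.002
grasp_force: 4.1
```

```bash
python3 - <<'E'
from h import *
state()
E
```

```text
t 3.575 pos [ 0.537  -0.0554  0.2004] bin [ 0.0491 -0.0796] tip z 0.1894 F [0.3 0.5 8.6] grip -0.0015162197792092983 tool z [ 0.003 -0.    -1.   ]
delta [-0.0001  0.0024  0.    ]
```

In the tool's units: 0.044 m / 0.75 = 0.0587, 0.041 m / 0.75 = 0.0547.

move_arm(
  plan=[
    {"delta_pos": [0,0,0.0067],"turn": [0,0,0],"fingers": 1},
    {"delta_pos": [0,0,0.0133],"turn": [0,0,0],"fingers": 1},
    {"delta_pos": [0,0,0.02],"turn": [0,0,0],"fingers": 1},
    {"delta_pos": [0,0,0.0267],"turn": [0,0,0],"fingers": 1},
    {"delta_pos": [0,0,0.0333],"turn": [0,0,0],"fingers": 1},
    {"delta_pos": [0,0,0.04],"turn": [0,0,0],"fingers": 1},
    {"delta_pos": [0,0,0.0453],"turn": [0,0,0],"fingers": 1},
    {"delta_pos": [0,0,0.0507],"turn": [0,0,0],"fingers": 1},
    {"delta_pos": [0,0,0.0547],"turn": [0,0,0],"fingers": 1},
    {"delta_pos": [0,0,0.0587],"turn": [0,0,0],"fingers": 1},
    {"delta_pos": [0,0,0.0587],"turn": [0,0,0],"fingers": 1},
    {"delta_pos": [0,0,0.0587],"turn": [0,0,0],"fingers": 1},
  ],
)

```text
clock: 5.08
position: [0.5372, -0.0537, 0.1579]
ee_rot: [0.997, 0.083, 0.002, -0.0]
ft_force: [-5.8, 7.6, 21.6]
grip_width: -0.002
grasp_force: 5.2
```

```bash
python3 - <<'E'
from h import *;import cv2;from workcell import camera
state()
a=camera("scene")["color"];b=camera("wrist")["color"];c=camera("top")["color"]
cv2.imwrite("pics/s3.png",np.hstack([cv2.resize(a[150:280,180:310],(266,266)),cv2.resize(c[140:255,205:325],(266,266)),cv2.resize(b,(266,266))])[...,::-1])
E
```

```text
t 5.075 pos [ 0.5372 -0.0537  0.1579] bin [ 0.0496 -0.078 ] tip z 0.1469 F [-5.8  7.6 21.6] grip -0.0015839225103793254 tool z [ 0.004  0.001 -1.   ]
delta [-0.0006  0.004  -0.    ]
```

View pics/s3.png

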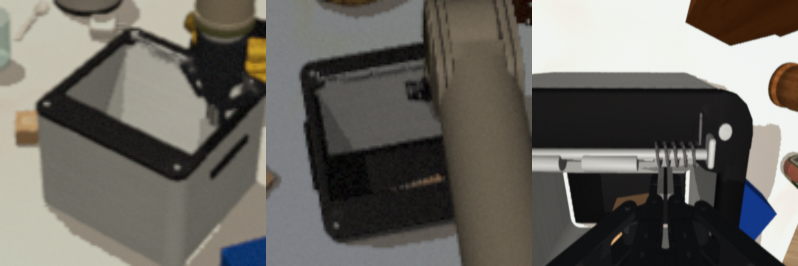

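The flap is well open and the carton is off it: a brown sliver shows below the near frame in the top view (415,183) and in the wrist view (630,205). There is a 7.6 N side force, so a knuckle is probably touching the right-hand frame. I check the carton's position before closing.

```bash
python3 - <<'E'
from h import *;import cv2;from workcell import camera,get_obs
o=get_obs();w=camera("wrist");t=camera("top")
def brown(im):
    h=cv2.cvtColor(im,cv2.COLOR_RGB2HSV);return (h[...,0]>5)&(h[...,0]<25)&(h[...,1]>60)
P=pts(t);b=(P[...,:2]-C)@B.T
m=brown(t["color"])&(abs(b)<.12).all(-1)&(P[...,2]<.19)&(P[...,2]>0);print("top",m.sum(),b[m].min(0),b[m].max(0),np.percentile(P[m][:,2],[5,50,95]))
z=w["range_z"];v,u=np.mgrid[0:384,0:512]
Q=np.stack([(u-w["cx"])/w["fx"]*z,(v-w["cy"])/w["fy"]*z,z,np.ones_like(z)],-1)@w["tool_from_camera"].T
W=Q[...,:3]@Ro.from_quat(o["ee_rot"]).as_matrix().T+o["position"];bw=(W[...,:2]-C)@B.T
m=brown(w["color"])&(abs(bw)<.125).all(-1)&(W[...,2]<.18)&(z>.05)
if m.sum():print("wrist",m.sum(),np.percentile(bw[m],[2,98],0),np.percentile(W[m][:,2],[2,50,98]))
wi=w["color"][200:384,40:420];ti=t["color"][140:255,205:325]
g=lambda i:np.uint8(255*(i/255.)**.5)
cv2.imwrite("pics/s4.png",np.hstack([cv2.resize(g(wi),(450,330)),cv2.resize(g(ti),(340,330))])[...,::-1])
E
```

```text
top 95 [-0.06241188 -0.0792948 ] [0.09356443 0.11491966] [0.00783127 0.01387217 0.08895899]
wrist 907 [[-0.08010907 -0.0421828 ]
 [-0.05843625  0.02793868]] [0.01139345 0.02181004 0.08718247]
```

View pics/s4.png

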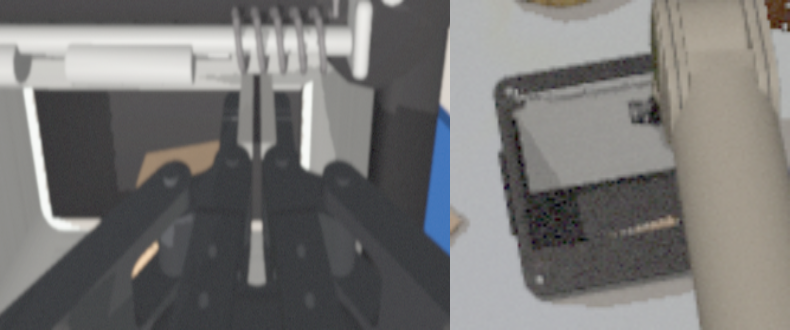

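The carton lies on the bin floor against the near wall (bin x < -0.058, top about 0.087 m), clear of the sweep of the flap's edge. Now I bring the flap up slowly at about 0.24 rad/s.

move_arm(
  plan=[
    {"delta_pos": [0,0,-0.0044],"turn": [0,0,0],"fingers": 1},
    {"delta_pos": [0,0,-0.0085],"turn": [0,0,0],"fingers": 1},
    {"delta_pos": [0,0,-0.0123],"turn": [0,0,0],"fingers": 1},
    {"delta_pos": [0,0,-0.0157],"turn": [0,0,0],"fingers": 1},
    {"delta_pos": [0,0,-0.0189],"turn": [0,0,0],"fingers": 1},
    {"delta_pos": [0,0,-0.022],"turn": [0,0,0],"fingers": 1},
    {"delta_pos": [0,0,-0.0249],"turn": [0,0,0],"fingers": 1},
    {"delta_pos": [0,0,-0.0276],"turn": [0,0,0],"fingers": 1},
    {"delta_pos": [0,0,-0.0301],"turn": [0,0,0],"fingers": 1},
    {"delta_pos": [0,0,-0.0325],"turn": [0,0,0],"fingers": 1},
    {"delta_pos": [0,0,-0.0348],"turn": [0,0,0],"fingers": 1},
    {"delta_pos": [0,0,-0.0371],"turn": [0,0,0],"fingers": 1},
  ],
)

```text
clock: 6.82
position: [0.5332, -0.0563, 0.1819]
ee_rot: [0.997, 0.081, -0.003, 0.0]
ft_force: [-12.5, -1.5, 3.6]
grip_width: -0.003
grasp_force: 5.1
```

In the tool's units: -0.0158 m / 0.75 = -0.0211, -0.0147 m / 0.75 = -0.0196.

move_arm(
  plan=[
    {"delta_pos": [0,0,-0.0021],"turn": [0,0,0],"fingers": 1},
    {"delta_pos": [0,0,-0.0041],"turn": [0,0,0],"fingers": 1},
    {"delta_pos": [0,0,-0.006],"turn": [0,0,0],"fingers": 1},
    {"delta_pos": [0,0,-0.0079],"turn": [0,0,0],"fingers": 1},
    {"delta_pos": [0,0,-0.0097],"turn": [0,0,0],"fingers": 1},
    {"delta_pos": [0,0,-0.0115],"turn": [0,0,0],"fingers": 1},
    {"delta_pos": [0,0,-0.0132],"turn": [0,0,0],"fingers": 1},
    {"delta_pos": [0,0,-0.0148],"turn": [0,0,0],"fingers": 1},
    {"delta_pos": [0,0,-0.0164],"turn": [0,0,0],"fingers": 1},
    {"delta_pos": [0,0,-0.018],"turn": [0,0,0],"fingers": 1},
    {"delta_pos": [0,0,-0.0196],"turn": [0,0,0],"fingers": 1},
    {"delta_pos": [0,0,-0.0211],"turn": [0,0,0],"fingers": 1},
  ],
)

```text
clock: 8.32
position: [0.5342, -0.0562, 0.1987]
ee_rot: [0.997, 0.081, -0.002, 0.0]
ft_force: [-9.8, -1.7, 6.7]
grip_width: -0.0
grasp_force: 5.0
```

In the tool's units: -0.008 m / 0.75 = -0.0107, -0.007 m / 0.75 = -0.0093.

move_arm(
  plan=[
    {"delta_pos": [0,0,-0.0013],"turn": [0,0,0],"fingers": 1},
    {"delta_pos": [0,0,-0.0027],"turn": [0,0,0],"fingers": 1},
    {"delta_pos": [0,0,-0.004],"turn": [0,0,0],"fingers": 1},
    {"delta_pos": [0,0,-0.0053],"turn": [0,0,0],"fingers": 1},
    {"delta_pos": [0,0,-0.0067],"turn": [0,0,0],"fingers": 1},
    {"delta_pos": [0,0,-0.008],"turn": [0,0,0],"fingers": 1},
    {"delta_pos": [0,0,-0.0093],"turn": [0,0,0],"fingers": 1},
    {"delta_pos": [0,0,-0.0107],"turn": [0,0,0],"fingers": 1},
  ],
)

```text
clock: 9.32
position: [0.535, -0.0561, 0.2072]
ee_rot: [0.997, 0.081, -0.001, 0.0]
ft_force: [-8.1, -2.0, 8.1]
grip_width: 0.001
grasp_force: 4.4
```

```bash
python3 -c "
from h import *
state()"
```

```text
t 9.325 pos [ 0.535  -0.0561  0.2072] bin [ 0.047 -0.08 ] tip z 0.1962 F [-8.1 -2.   8.1] grip 0.0006536715199191958 tool z [-0.002 -0.001 -1.   ]
delta [ 0.002  0.002 -0.   ]
```

In the tool's units: -0.008 m / 0.75 = -0.0107, -0.0072 m / 0.75 = -0.0096.

move_arm(
  plan=[
    {"delta_pos": [0,0,-0.0011],"turn": [0,0,0],"fingers": 1},
    {"delta_pos": [0,0,-0.0021],"turn": [0,0,0],"fingers": 1},
    {"delta_pos": [0,0,-0.0032],"turn": [0,0,0],"fingers": 1},
    {"delta_pos": [0,0,-0.0043],"turn": [0,0,0],"fingers": 1},
    {"delta_pos": [0,0,-0.0053],"turn": [0,0,0],"fingers": 1},
    {"delta_pos": [0,0,-0.0064],"turn": [0,0,0],"fingers": 1},
    {"delta_pos": [0,0,-0.0075],"turn": [0,0,0],"fingers": 1},
    {"delta_pos": [0,0,-0.0085],"turn": [0,0,0],"fingers": 1},
    {"delta_pos": [0,0,-0.0096],"turn": [0,0,0],"fingers": 1},
    {"delta_pos": [0,0,-0.0107],"turn": [0,0,0],"fingers": 1},
  ],
)

```text
clock: 10.58
position: [0.5359, -0.0554, 0.2149]
ee_rot: [0.997, 0.082, 0.0, 0.0]
ft_force: [-0.4, 0.7, 0.3]
grip_width: 0.0
grasp_force: 0.0
```

```bash
python3 -c "
from h import *
state()"
```

```text
t 10.575 pos [ 0.5359 -0.0554  0.2149] bin [ 0.048  -0.0795] tip z 0.2039 F [-0.4  0.7  0.3] grip 0.0001645348187021818 tool z [ 0. -0. -1.]
delta [0.001  0.0025 0.    ]
```

The fingers lost contact at flap height, so the flap is closed. Now I lift away and check.

In the tool's units: -0.19 m / 0.75 = -0.2533, 0.16 m / 0.75 = 0.2133.

move_arm(
  plan=[
    {"delta_pos": [0,0,-0.0133],"turn": [0,0,0],"fingers": 1},
    {"delta_pos": [0,0,-0.04],"turn": [0,0,0],"fingers": 1},
    {"delta_pos": [0,0,-0.0933],"turn": [0,0,0],"fingers": 1},
    {"delta_pos": [0,0,-0.1467],"turn": [0,0,0],"fingers": 1},
    {"delta_pos": [0,0,-0.2],"turn": [0,0,0],"fingers": 1},
    {"delta_pos": [0,0,-0.2533],"turn": [0,0,0],"fingers": 1},
    {"delta_pos": [-0.04,0.0533,-0.2533],"turn": [0,0,0],"fingers": 1},
    {"delta_pos": [-0.08,0.1067,-0.2533],"turn": [0,0,0],"fingers": 1},
    {"delta_pos": [-0.1333,0.16,-0.2533],"turn": [0,0,0],"fingers": 1},
    {"delta_pos": [-0.16,0.2133,-0.2533],"turn": [0,0,0],"fingers": 1},
    {"delta_pos": [-0.16,0.2133,-0.2533],"turn": [0,0,0],"fingers": 1},
  ],
)

```text
clock: 11.95
position: [0.4419, -0.2363, 0.4055]
ee_rot: [0.997, 0.079, 0.0, 0.001]
ft_force: [-0.2, 0.9, 1.0]
grip_width: 0.003
grasp_force: 0.0
```

```bash
python3 - <<'E'
from h import *;import cv2;from workcell import camera
state()
a=camera("scene")["color"];c=camera("top")
P=pts(c);b=(P[...,:2]-C)@B.T
m=(b[...,0]>-.06)&(b[...,0]<.07)&(abs(b[...,1])<.1)&(P[...,2]<.3)
print("flap z",np.percentile(P[m][:,2],[2,50,98]),m.sum())
cv2.imwrite("pics/s5.png",np.hstack([cv2.resize(a[100:330,150:406],(400,360)),cv2.resize(c["color"][130:260,120:375],(400,204*360//204))])[...,::-1])
E
```

```text
t 11.95 pos [ 0.4419 -0.2363  0.4055] bin [-0.0742 -0.2427] tip z 0.3945 F [-0.2  0.9  1. ] grip 0.003051767700130495 tool z [ 0.    -0.001 -1.   ]
delta [ 0.1222 -0.1615 -0.0002]
flap z [0.19339485 0.19989277 0.20582878] 2496
```

View pics/s5.png

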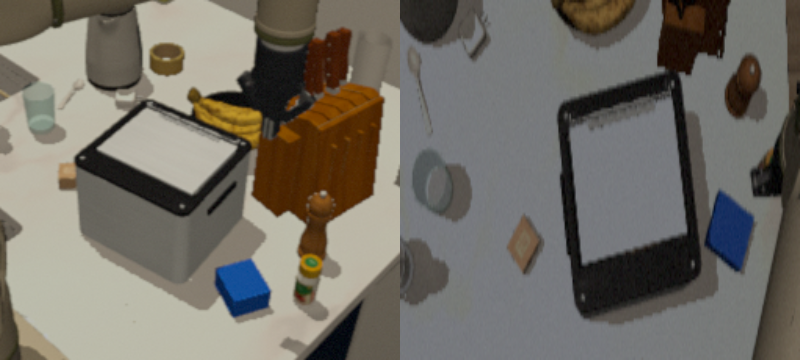

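The flap is shut and level at 0.200 m with no carton on it (scene (160,145), top (632,180)). The mill, jar, glass, blue box and small carton have not moved.

```bash
python3 -c "
from workcell import *
print(hand_in())"
```

```text
the job is handed in; nothing more can be done
None
```

The job is handed in: the carton is inside the bin, the flap came up under the fingers over about 5 s and is fully closed, and the things around the bin are where they were.

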